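Hang the counterweight behind the drop keeper

TASK

Hang the steel counterweight on the peg of the stand: thread its eye over the peg and slide it along, so that it lifts the forked gravity flap, on against the spring collar until the flap drops shut in front of the eye and keeps it there. Feel your way in gently without forcing the stand, let the weight down onto the peg before you let go, and leave the other things where they are.

Things in the scene. Friction and masses are not known exactly. Their poses are not given: they have to be found in the camera images.
- counterweight: loose steel counterweight standing upright, 0.32 to 0.5 kg, 152 mm tall. Origin: centre of its underside, z up. Round dark body 56 mm in diameter, 34 mm tall; neck to 42 mm; above it a flat eye plate, 6 mm thick along its own x, 32 mm wide along y, with shoulders 91 mm above the underside; then an 8 x 8 mm stem and a grip tab. Alike both ways round
- eye_top (a point): middle of the upper edge of the counterweight's eye, 82 mm above its underside; this edge rests on the peg. The eye is a window through the plate along the weight's x, 16 mm wide (y) and 18 mm high (down from this edge)
- grip_tab (a point): centre of the counterweight's grip tab, 135 mm above its underside: 12 mm (x) by 18 mm (y) by 34 mm tall. Hold the weight only here, so that the fingers stay above the flap
- stand: fixed steel stand: base plate 150 x 140 x 12 mm, grey post 28 x 36 mm, 133 mm tall. Origin on the worktop under the post's centre, z up. The level round peg, 10 mm thick, domed tip, points along the stand's -x at y = 0, z = 105 mm (its top 110 mm). At rest nothing on it is higher than 140 mm. It must not be loaded over 20 N
- peg_axis (a point): point in the post on the peg's axis. The peg's head block is clamped at a reach that differs each time and is NOT measured: its front face lies 40 to 76 mm from here towards -x. Ahead of that face: peg tip 120 mm; flap ramps begin at 74 mm, 20 mm above the axis, sloping down to the keeper's upright inner face at 48 mm; free collar face 47 mm
- keeper_flap (a joint): angle (rad) of the forked gravity flap hinged on the head block: 0 down, grows as its nose rises (to 0.9), about 0.2 as an eye passes. Two prongs, 90 g in all, either side of the peg, 17 mm apart for the stem; nose reaches to 3 mm above the axis, a hanging eye plate's shoulders to 14 mm. It falls by itself and cannot be pushed open from behind
- spring_collar (a joint): travel (m) of the round spring collar, 24 mm in diameter, on the peg behind the flap: 0 free, grows towards the post, hard stop at 0.012. Spring: 1 N at first, 3.5 N at 5 mm, 7 N at 12 mm (friction adds some N). The flap drops in front of the eye plate once the plate has pushed the collar back 8 to 9 mm; let back against the shut flap, the plate holds it at about 5 mm
- kiln_post_1: bystander, loose: upright clay post 34 x 34 x 76 mm, origin under its centre
- crucible_small: bystander, loose: small clay crucible, 61 mm in diameter, 60 mm tall, origin under its centre

How it is judged:
On the way, in this order (a step that is already met when the one before it is completed fails the run):
1. the eye, on the peg, lifts the flap (value of joint keeper_flap above 0.1 rad and x of eye_top in the frame of stand above -0.17 m and z of eye_top in the frame of stand between 0.105 and 0.125 m and y of eye_top in the frame of stand between -0.01 and 0.01 m), for 0.05 s.
2. the flap has dropped and the eye holds the collar back (value of joint keeper_flap below 0.05 rad and value of joint spring_collar above 0.003 m), for 0.2 s.
At the end, for the whole second after the job is handed in: The counterweight hangs at rest by its eye on the peg (eye edge within 5 mm of the peg top in height, 8 mm sideways), leaning under 0.25 rad; flap down (under 0.05 rad), and the eye trapped behind it holds the spring collar back over 3 mm (all of step 2 and z of eye_top in the frame of stand between 0.105 and 0.115 m and y of eye_top in the frame of stand between -0.008 and 0.008 m and angle between counterweight's own z axis and vertical below 0.25 rad and linear speed of counterweight below 0.03 m/s); the robot touches nothing.
It fails at once if the counterweight is pressed or dropped on the stand with more than 20 N (contact force between counterweight and stand above 20 N).
It fails at once if the stand is struck by the arm (contact force between any of the arm, the fingers and stand above 10 N).
It fails at once if a bystander is moved (distance of any of kiln_post_1, crucible_small from where it was at the start of the episode above 0.02 m).
It also fails if it takes over 72 s, if anything falls off the work surface, if the arm or the gripper's body presses on something with over 40 N, if the wrist force passes 120 N, or if a joint passes its speed limit or range.

ROBOT

A 6-joint arm with a two-finger parallel gripper is mounted at the origin on a cart in front of the work surface, level with it; the furniture and walls round the work are solid. World frame = base frame: x ahead of the robot, y to its left, z up, the work surface at z = 0. Lengths are in m, angles in rad, forces in N, time in s.
With the tool pointing down it reaches from about 0.35 to 0.975 m from the base axis. Payload 4.9 kg.
Tool frame: the origin (TCP) lies on the mounting face of the last link; the fingertips stand 173 mm ahead of it and the grasp point (between the pads) lies 155 mm ahead of it; z points along the fingers, y is the line along which they close (so a half turn about z gives the same grasp; the last joint's range is limited). The gripper opens to 85 mm and grips with 20 to 120 N. Pads are 22 mm wide; open, the fingers measure 114 mm over their backs; the gripper's body (76 mm by 85 mm) begins 54 mm behind the grasp point. The pads swing forward as they close: fully open they stand 13 mm farther back than shut.
Start: joints at [1.123, 0.053, 1.613, -0, 1.476, -0.119], TCP at [0.202, 0.592, 0.405] pointing down, gripper open.
Joint ranges: [-3.01, 3.01], [-1.01, 2.22], [0.06, 2.58], [-1.02, 4.17], [0.09, 2.62], [-3.14, 3.14]. Speed limits (rad/s): [2.57, 2.57, 3.14, 3.14, 3.14, 3.14].

INTERFACE

Orientations are given as a rotation vector (axis times angle).
In Python, from station import monitor, eyes, finish_job gives the robot as it stands. The module is installed in compiled form; this text tells all that it offers.
- The arm moves only by the tool step_arm, never from a script. Its argument "commands" is a list of rows, each a list of 3 entries, a list of its own where there are three numbers: the opening in per cent of the stroke, from 0 (shut) to 100 (fully open), then the shift along the tool's x, y, z in mm, then the turn about the tool's z in degrees. In form: [[hand, [x, y, z], yaw], ...]. A call has 1 to 12 rows; each row is the pose to reach, as a shift and turn from the pose commanded when the call began, along the tool's axes at that moment; what a row does not reach only later rows make up. A row lasts 1/8 s, in which the tool goes at most 62.5 mm and 10.7 degrees, less where a joint would pass 70% of its speed; a pose out of reach is approached as far as the arm can. A call with a gripper value outside its range is refused whole. The fingers move at their own pace and stop on an object; "squeeze" is the grip in N (left out, the last holds). Time passes only in rows, so rows that repeat a pose let the fingers close. It gives the time, the measured TCP pose, the force, the opening and the grip force at its end, in the units of the state.
- monitor.get_obs(): the state, without advancing time (a new reading comes with each control period).
- eyes.get_image(name): name is "scene" or "top" or "wrist"; returns the picture (480x640x3 uint8, red, green, blue); there is no depth.
- eyes.camera_info(name): a dict with "camera_matrix" (3x3 intrinsics, pixels), "k1" (the pictures are not rectified: a ray, as slopes to the right and down, at radius r is drawn at 1 + k1 r^2 times it, then the intrinsics apply), "extrinsics" (4x4, takes a point from camera to world coordinates). Camera axes: x right, y down, z forward; pixel columns grow to the right and rows downward; lengths in m; the calibration is good to about 2 mm. A picture is of the moment at which its call begins: read the wrist's pose just before it. camera_info takes no time and is no camera call; for the wrist camera it gives the pose at the moment of the call.
- finish_job(): hands the job in; it is judged then, once.
The state is a dict: "t": time; "q": joint angles; "dq": joint speeds; "effort": joint torques, N m; "tool_pos": TCP position; "tool_rot": TCP orientation; "contact_force": force on the tool from outside, world axes, zero at the start; "wrist_torque": the same for the moment, N m; "opening": finger opening in m; "grip_force": force on a finger pad.
Only numpy, scipy, OpenCV 4.12 (cv2) and the standard library are available. Lean on these libraries where they do the work, as an engineer would, in place of code of your own. Each camera call takes 0.05 s, during which the arm holds its last target. There are 200 camera calls.

## Working session

There is one attempt and no reset: what is moved stays moved. The work goes in short steps, Python scripts to look and compute and a tool call to move; the robot and the scene stay as the last step left them, time stands still between calls to the robot, and variables do not carry over. Pictures are saved under pics/ and viewed, at most 10 in all, crops included, and the job is handed in when it is done.

Besides the shell and the picture viewer there is one more tool, called after "Call:" as name(argument=value, ...), one argument or row to a line, values as JSON. step_arm: Moves the arm, as the interface text tells. Its arguments: {"type":"object","properties":{"commands":{"type":"array"},"squeeze":{"type":"number"}},"required":["commands"]}

```bash
mkdir -p pics; cat > h.py <<'E'
import numpy as np, cv2
from station import monitor, eyes
def rays(name, px, info=None):
    i=info or eyes.camera_info(name); K=np.array(i["camera_matrix"]); k=i["k1"]; E=np.array(i["extrinsics"])
    p=np.atleast_2d(np.array(px,float)); 
    u=cv2.undistortPoints(p.reshape(-1,1,2),K,np.array([k,0,0,0,0.])).reshape(-1,2)
    d=np.c_[u,np.ones(len(u))]@E[:3,:3].T
    return E[:3,3],d
def onplane(name,px,z,info=None):
    o,d=rays(name,px,info); return o+d*((z-o[2])/d[:,2])[:,None]
def proj(name,P,info=None):
    i=info or eyes.camera_info(name); K=np.array(i["camera_matrix"]); E=np.linalg.inv(np.array(i["extrinsics"]))
    r,_=cv2.Rodrigues(E[:3,:3]); return cv2.projectPoints(np.atleast_2d(np.array(P,float)),r,E[:3,3],K,np.array([i["k1"],0,0,0,0.]))[0].reshape(-1,2)
def snap(name,f):
    im=eyes.get_image(name); cv2.imwrite("pics/"+f,im[:,:,::-1]); return im
E
python3 - <<'E'
from h import *
np.set_printoptions(precision=4,suppress=True)
print(monitor.get_obs())
for n in("scene","top","wrist"):
    print(n,eyes.camera_info(n)); 
snap("scene","s0.png");snap("top","t0.png")
E
```

```text
{'t': 0.0, 'q': array([ 1.1229,  0.0534,  1.6143,  0.    ,  1.476 , -0.119 ]), 'dq': array([-0.0005, -0.0005, -0.0004,  0.0015, -0.0013, -0.0009]), 'effort': array([  0.0009, -39.3687, -37.0175,  -0.0002,   0.0072,   0.    ]), 'tool_pos': array([0.2017, 0.5913, 0.4035]), 'tool_rot': array([-0.5142, -3.0986,  0.0031]), 'contact_force': array([ 1.0572, -0.0436, -0.2792]), 'wrist_torque': array([0.0006, 0.0022, 0.0142]), 'grip_force': 0.0, 'opening': 0.0854831280993279}
scene {'camera_matrix': array([[439.1683,   0.    , 308.7618],
       [  0.    , 439.1683, 240.4971],
       [  0.    ,   0.    ,   1.    ]]), 'k1': -0.08476479884763523, 'extrinsics': array([[ 0.8544, -0.3792,  0.3553,  0.3442],
       [-0.5196, -0.6175,  0.5904, -0.4184],
       [-0.0045, -0.6891, -0.7247,  0.7571],
       [ 0.    ,  0.    ,  0.    ,  1.    ]])}
top {'camera_matrix': array([[464.6641,   0.    , 310.9758],
       [  0.    , 464.6641, 245.7346],
       [  0.    ,   0.    ,   1.    ]]), 'k1': -0.09832290544883993, 'extrinsics': array([[-0.0284, -0.9955,  0.0905,  0.5543],
       [-0.9987,  0.0321,  0.04  ,  0.0816],
       [-0.0427, -0.0893, -0.9951,  0.9454],
       [ 0.    ,  0.    ,  0.    ,  1.    ]])}
wrist {'camera_matrix': array([[419.933 ,   0.    , 320.5666],
       [  0.    , 419.933 , 243.8966],
       [  0.    ,   0.    ,   1.    ]]), 'k1': -0.025237853313827763, 'extrinsics': array([[ 0.3231,  0.912 ,  0.2527,  0.1371],
       [ 0.9464, -0.3106, -0.0888,  0.6123],
       [-0.0025,  0.2678, -0.9635,  0.3725],
       [ 0.    ,  0.    ,  0.    ,  1.    ]])}
```

View pics/s0.png

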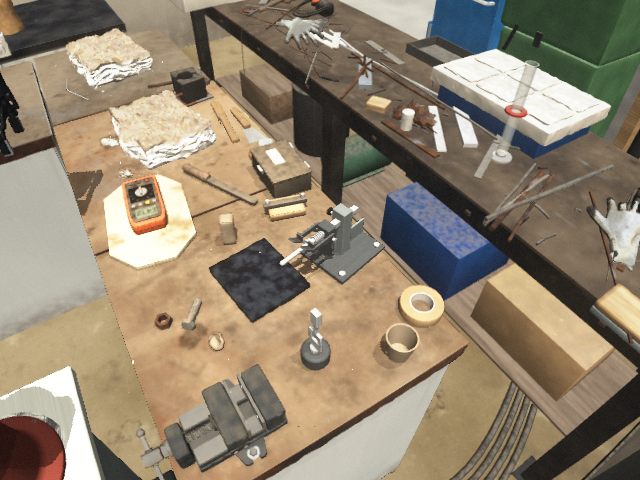

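View pics/t0.png

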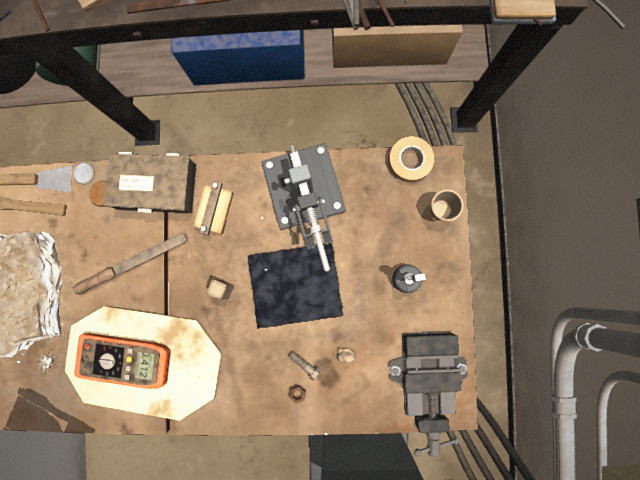

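The stand is around top (300,190), with its peg tip near (326,268). The counterweight is at top (407,278) and scene (316,345), the crucible at top (446,206), and the kiln post at top (217,287). I'll zoom in next.

```bash
python3 - <<'E'
import cv2,numpy as np
t=cv2.imread("pics/t0.png");s=cv2.imread("pics/s0.png")
a=cv2.resize(t[135:285,250:350],None,fx=4,fy=4,interpolation=cv2.INTER_CUBIC)
b=cv2.resize(t[250:300,380:440],(396,300),interpolation=cv2.INTER_CUBIC)[:, :396]
c=cv2.resize(s[300:375,295:350],(220,300),interpolation=cv2.INTER_CUBIC)
r=np.zeros((600,400,3),np.uint8);r[:300,:396]=b;r[300:,:220]=c
cv2.imwrite("pics/c0.png",np.hstack([a,r]))
cv2.imwrite("pics/c1.png",cv2.resize(s[190:290,270:395],(750,600),interpolation=cv2.INTER_CUBIC))
E
```

```text
(no output)
```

View pics/c0.png

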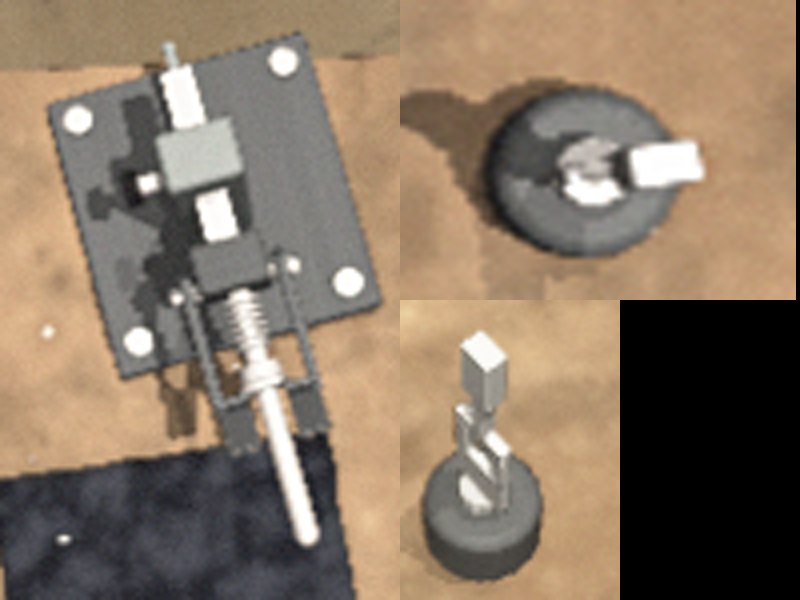

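View pics/c1.png

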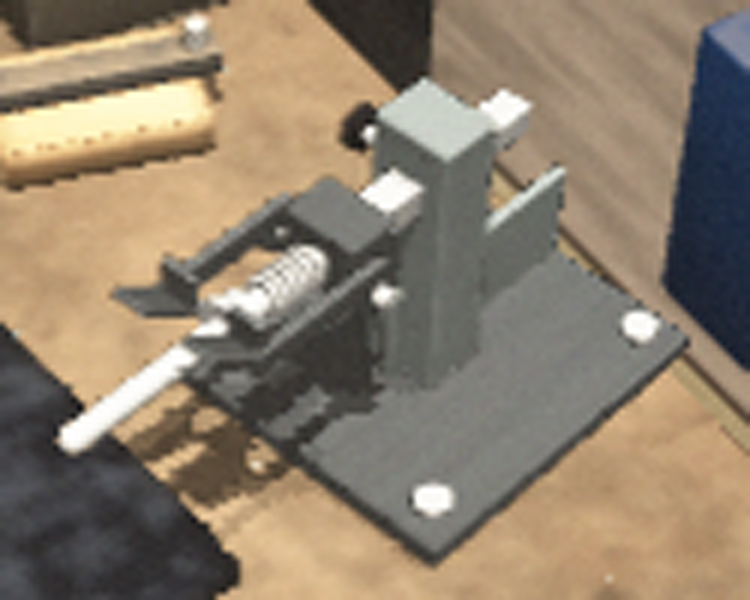

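c0 shows the peg running from the head block to its tip at top ≈(327.5,270). The base plate corners and the grey post top can be measured. The tab top is at about (420.5,277). c1 shows the fork prongs on both sides of the peg, resting down.

```bash
python3 - <<'E'
from h import *
np.set_printoptions(precision=4,suppress=True)
f=lambda L:[(250+x/4,135+y/4) for x,y in L]
g=lambda L:[(380+x/6.6,250+y/6) for x,y in L]
s=lambda L:[(270+x/6,190+y/6) for x,y in L]
c=lambda L:[(295+x/4,300+y/4) for x,y in L]
pl=onplane("top",f([(48,105),(300,33),(382,300),(122,378)]),.012);print("plate",pl,pl.mean(0))
po=onplane("top",f([(157,138),(234,117),(245,175),(166,192)]),.133);print("post",po,po.mean(0))
pos=onplane("scene",s([(375,118),(425,78),(498,122),(442,162)]),.133);print("post scene",pos,pos.mean(0))
print("tip top",onplane("top",f([(310,545),(240,293)]),.105))
print("tip scene",onplane("scene",s([(65,440)]),.105))
print("head block front top edge?",onplane("top",f([(205,293),(272,275)]),.125))
print("prongs", onplane("top",f([(232,452),(330,430)]),.11))
print("tab top",onplane("top",g([(230,147),(298,140),(303,180),(238,188)]),.152))
t=onplane("scene",c([(460,347-300+0),]),.152) if 0 else None
print("tab scene",onplane("scene",c([(60,45),(82,30),(109,52),(90,70)]),.152))
print("body", onplane("top",g([(185,170)]),.022))
E
```

```text
plate [[0.8181 0.2156 0.012 ]
 [0.8509 0.0841 0.012 ]
 [0.7097 0.047  0.012 ]
 [0.6744 0.1801 0.012 ]] [0.7633 0.1317 0.012 ]
post [[0.7666 0.1493 0.133 ]
 [0.7749 0.1145 0.133 ]
 [0.7481 0.1103 0.133 ]
 [0.7418 0.1458 0.133 ]] [0.7578 0.13   0.133 ]
post scene [[0.7392 0.1403 0.133 ]
 [0.766  0.1486 0.133 ]
 [0.7747 0.1161 0.133 ]
 [0.7465 0.1095 0.133 ]] [0.7566 0.1286 0.133 ]
tip top [[0.5836 0.0868 0.105 ]
 [0.6998 0.1152 0.105 ]]
tip scene [[0.5854 0.0888 0.105 ]]
head block front top edge? [[0.6969 0.1301 0.125 ]
 [0.7039 0.0998 0.125 ]]
prongs [[0.6264 0.1207 0.11  ]
 [0.6349 0.0761 0.11  ]]
tab top [[ 0.5718 -0.0617  0.152 ]
 [ 0.5732 -0.0793  0.152 ]
 [ 0.5618 -0.0801  0.152 ]
 [ 0.5601 -0.0632  0.152 ]]
tab scene [[ 0.5588 -0.0643  0.152 ]
 [ 0.5705 -0.0627  0.152 ]
 [ 0.5742 -0.0778  0.152 ]
 [ 0.5628 -0.0812  0.152 ]]
body [[ 0.5675 -0.0714  0.022 ]]
```

Call:
step_arm(
  commands=[
    [100,[-560,-509,0],62],
    [100,[-560,-509,0],62],
    [100,[-560,-509,0],62],
    [100,[-560,-509,0],62],
    [100,[-560,-509,0],62],
    [100,[-560,-509,0],62],
    [100,[-560,-509,0],62],
    [100,[-560,-509,0],62],
    [100,[-560,-509,0],62],
    [100,[-560,-509,0],62],
    [100,[-560,-509,0],62],
    [100,[-560,-509,0],62],
  ],
  squeeze=100,
)

```text
t: 1.6
tool_pos: [0.5647, -0.0672, 0.4043]
tool_rot: [-2.037, -2.391, -0.0]
contact_force: [0.8, 1.1, 0.7]
opening: 0.0849
grip_force: 0.0
```

Call:
step_arm(
  commands=[
    [100,[0,0,0],0],
    [100,[0,0,0],0],
    [100,[0,0,0],0],
  ],
)

```text
t: 1.98
tool_pos: [0.5637, -0.064, 0.4046]
tool_rot: [-2.035, -2.393, -0.0]
contact_force: [-0.7, -0.3, 0.2]
opening: 0.0855
grip_force: 0.0
```

```bash
cat >> h.py <<'E'
from scipy.spatial.transform import Rotation as R
def totool(W, grasp_z=None):
    """world TCP target -> shift in tool axes (mm)"""
    o=monitor.get_obs(); M=R.from_rotvec(o["tool_rot"]).as_matrix(); return M.T@(np.array(W)-o["tool_pos"])*1000
def st():
    o=monitor.get_obs(); M=R.from_rotvec(o["tool_rot"]).as_matrix()
    print("t",o["t"],"p",o["tool_pos"],"yang",np.degrees(np.arctan2(M[1,1],M[0,1])),"z",M[:,2],"F",o["contact_force"],"T",o["wrist_torque"],"op",o["opening"],"g",o["grip_force"],"q6",o["q"][5])
np.set_printoptions(precision=4,suppress=True)
E
python3 - <<'E'
from h import *
st(); i=eyes.camera_info("wrist"); im=snap("wrist","w0.png")
c=proj("wrist",[[.567,-.0713,.152],[.567,-.0713,0]],i); print(c)
st()
E
```

```text
t 1.975 p [ 0.5637 -0.064   0.4046] yang 9.253728878805296 z [-0.0003  0.0003 -1.    ] F [-0.7072 -0.3343  0.2028] T [-0.0171 -0.0059  0.0062] op 0.08548673971069073 g 0.0 q6 -0.4057058921139422
[[325.3271 266.6762]
 [323.4393 212.9377]]
t 2.025 p [ 0.5637 -0.0639  0.4047] yang 9.265321866616446 z [ 0.      0.0002 -1.    ] F [ 0.4111  0.533  -0.1172] T [ 0.0233 -0.0476  0.0234] op 0.08554889135243524 g 0.0 q6 -0.40572131738925543
```

View pics/w0.png

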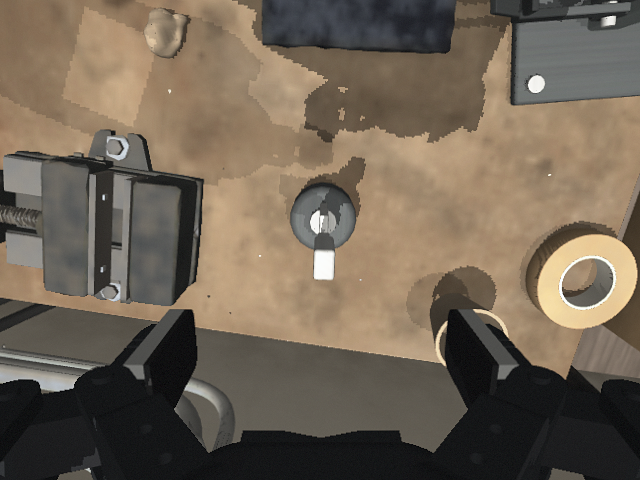

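The wrist view shows the bright tab top at about (324,265), square with the image, so the yaw already fits. I'll refine it with a mask.

```bash
python3 - <<'E'
from h import *
im=cv2.imread("pics/w0.png"); i=eyes.camera_info("wrist")
g=im[240:290,300:350].min(2); m=(g>200).astype(np.uint8); n,l,s,c=cv2.connectedComponentsWithStats(m); k=1+s[1:,4].argmax()
cn=cv2.findContours((l==k).astype(np.uint8),0,2)[0][0]; r=cv2.minAreaRect(cn); print(s[k],r)
b=cv2.boxPoints(r)+[300,240]; P=onplane("wrist",b,.152,i); print(P,P.mean(0)); 
W=[*P.mean(0)[:2],.300]; print(totool(W)); st()
cr=onplane("top",[(446,206)],.06); print(cr)
E
```

```text
[ 14  11  20  28 534] ((23.5, 24.5), (27.0, 19.0), 90.0)
[[ 0.5595 -0.0633  0.152 ]
 [ 0.5698 -0.0616  0.152 ]
 [ 0.5724 -0.0772  0.152 ]
 [ 0.5619 -0.0789  0.152 ]] [ 0.5659 -0.0703  0.152 ]
[ -6.6927   1.1004 104.7089]
t 2.025 p [ 0.5637 -0.0639  0.4047] yang 9.265321866616446 z [ 0.      0.0002 -1.    ] F [ 0.4111  0.533  -0.1172] T [ 0.0233 -0.0476  0.0234] op 0.08554889135243524 g 0.0 q6 -0.40572131738925543
[[ 0.7032 -0.1448  0.06  ]]
```

Call:
step_arm(
  commands=[
    [60,[-7,1.5,40],0],
    [50,[-7,1.5,80],0],
    [50,[-7,1.5,106],0],
    [50,[-7,1.5,106],0],
    [25,[-7,1.5,106],0],
    [0,[-7,1.5,106],0],
    [0,[-7,1.5,106],0],
    [0,[-7,1.5,106],0],
    [0,[-7,1.5,106],0],
    [0,[-7,1.5,106],0],
  ],
  squeeze=100,
)

```text
t: 3.28
tool_pos: [0.5674, -0.072, 0.3011]
tool_rot: [2.035, 2.39, 0.002]
contact_force: [-1.6, 0.6, 5.6]
opening: 0.01
grip_force: 98.9
```

Call:
step_arm(
  commands=[
    [0,[0,0,0],0],
    [0,[0,0,0],0],
    [0,[0,0,-10],0],
    [0,[0,0,-30],0],
    [0,[0,0,-30],0],
    [0,[0,0,-30],0],
  ],
)

```text
t: 4.03
tool_pos: [0.5667, -0.0718, 0.3287]
tool_rot: [-2.037, -2.392, 0.0]
contact_force: [-0.6, 0.1, -4.9]
opening: 0.0102
grip_force: 97.6
```

```bash
python3 - <<'E'
from h import *
st(); eyes.get_image("wrist") is None; st()
E
```

```text
t 4.025 p [ 0.5667 -0.0718  0.3287] yang 9.160680890392635 z [-0.0001  0.     -1.    ] F [-0.6321  0.1287 -4.9467] T [-0.0048  0.0448  0.0144] op 0.010184471749374679 g 97.60567903518677 q6 -0.41615608608981375
t 4.075 p [ 0.5665 -0.0718  0.3282] yang 9.157712412699565 z [-0.0009  0.0002 -1.    ] F [ 0.394  -0.6165 -3.6499] T [-0.0222  0.0151  0.0401] op 0.01015756282488832 g 97.60540008544922 q6 -0.4161600369211148
```

Call:
step_arm(
  commands=[
    [0,[15,1,-4],0],
    [0,[45,2,-4],-1],
    [0,[85,4,-4],-3],
    [0,[120,6,-4],-4.6],
    [0,[145,6,-4],-4.6],
    [0,[151,6,-4],-4.6],
    [0,[151,6,-4],-4.6],
    [0,[151,6,-4],-4.6],
    [0,[151,6,-4],-4.6],
  ],
)

```text
t: 5.2
tool_pos: [0.5488, 0.0775, 0.3327]
tool_rot: [1.941, 2.47, -0.0]
contact_force: [-0.1, 0.5, -4.1]
opening: 0.0102
grip_force: 97.6
```

```bash
python3 - <<'E'
from h import *
st(); s=snap("scene","s1.png"); t=snap("top","t1.png"); w=snap("wrist","w1.png")
a=cv2.imread("pics/s1.png");b=cv2.imread("pics/t1.png");c=cv2.imread("pics/w1.png")
A=cv2.resize(a[190:340,240:390],(600,600)[:2],interpolation=2)
cc=cv2.resize(c[:400,200:600] if 0 else c,(400,300))
B=cv2.resize(b[130:330,200:400],(300,300),interpolation=2)
r=np.zeros((600,800,3),np.uint8); r[:,:400]=cv2.resize(a[190:340,255:355],(400,600),interpolation=2); r[:300,400:]=cc; r[300:,400:700]=B
cv2.imwrite("pics/c2.png",r)
E
```

```text
t 5.2 p [0.5488 0.0775 0.3327] yang 13.692760110367011 z [ 0.     -0.0002 -1.    ] F [-0.0644  0.4872 -4.1405] T [-0.0614 -0.0506  0.0022] op 0.010236369883985321 g 97.63592720031738 q6 -0.2329318744750412
```

View pics/c2.png

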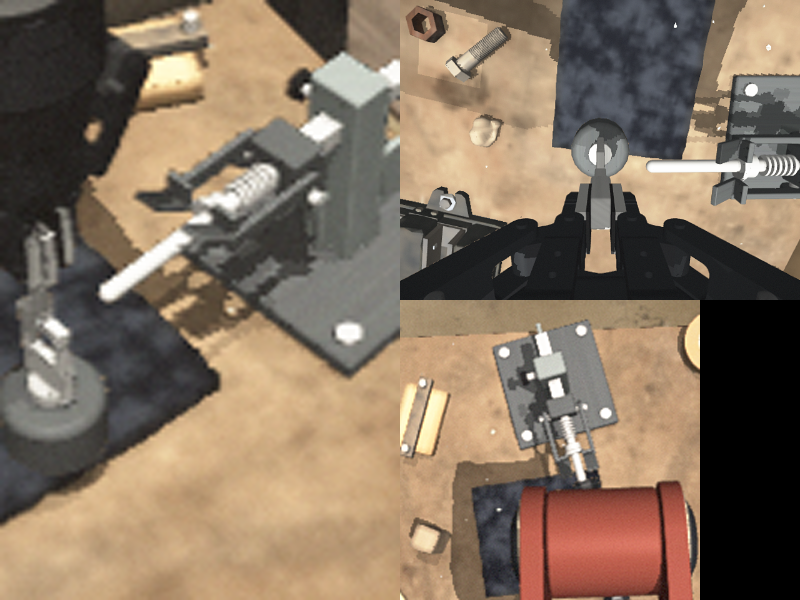

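The weight hangs upright in the pads beside the peg. In the wrist view the peg runs from the tip at about (397,266) to (544,269). I'll check the heights and the lateral line.

```bash
python3 - <<'E'
from h import *
i=eyes.camera_info("wrist"); w=cv2.imread("pics/w1.png"); s=cv2.imread("pics/s1.png")
g=w.min(2)
L=[]
for x in range(400,520,6):
    col=g[245:290,x]; r=np.where(col>175)[0]
    if len(r): L.append((x,245+r.min(),245+r.max()))
L=np.array(L); print(L[::3].tolist())
ok=(L[:,2]-L[:,1])<22; c=np.c_[L[:,0],(L[:,1]+L[:,2])/2+0.][ok]
P=onplane("wrist",c,.105,i); vx,vy,x0,y0=cv2.fitLine(P[:,:2].astype(np.float32),cv2.DIST_HUBER,0,.01,.01).ravel(); a=np.degrees(np.arctan2(vy/vx,1)); print("peg line ang",a,P[0],P[-1])
tp=np.array([.5488,.0775]); n=np.array([-np.sin(np.radians(a)),np.cos(np.radians(a))]); print("tcp lateral off from wrist line",(tp-[x0,y0])@n, "from post/tip line", (tp-[.757,.1293])@np.array([-.2385,.971]))
o,d=rays("wrist",[(395.5,266)],i); print("tip",onplane("wrist",[(396,266)],.105,i))
# body silhouette wrist & scene: predicted for underside u
for u in (.028,.032,.036):
    th=np.linspace(0,2*np.pi,60); C=[[tp[0]+.028*np.cos(t),tp[1]+.028*np.sin(t),u] for t in th]; q=proj("scene",C); print(u,"scene bottom row",q[:,1].max(),"cols",q[:,0].min(),q[:,0].max(), "tabtop/shoulder", proj("scene",[[tp[0],tp[1],u+.091]]))
# actual: dark grey rows at column of body centre
for x in (262,266,270,274): print(x, s[280:325,x].mean(1).astype(int).tolist())
E
```

```text
[[400, 260, 275], [418, 259, 275], [436, 259, 275], [454, 259, 275], [472, 259, 275], [490, 259, 275], [508, 262, 275]]
peg line ang 13.677851 [0.5863 0.087  0.105 ] [0.6416 0.1002 0.105 ]
tcp lateral off from wrist line -0.0005922215731773355 from post/tip line -0.0006420999999999866
tip [[0.5842 0.0873 0.105 ]]
0.028 scene bottom row 310.01091943155785 cols 255.98966542581604 283.44656809424816 tabtop/shoulder [[266.3569 270.0756]]
0.032 scene bottom row 308.86177572208425 cols 255.80611308287055 283.35388894204345 tabtop/shoulder [[266.1971 268.7148]]
0.036 scene bottom row 307.7047295754148 cols 255.62140802813403 283.26062554460907 tabtop/shoulder [[266.0362 267.3443]]
262 [131, 129, 115, 158, 219, 209, 207, 165, 113, 107, 109, 117, 118, 128, 129, 130, 135, 127, 118, 91, 67, 68, 65, 67, 66, 69, 64, 73, 68, 67, 75, 79, 81, 68, 60, 51, 50, 93, 153, 169, 174, 174, 177, 177, 177]
266 [112, 129, 130, 132, 134, 160, 224, 238, 237, 201, 158, 141, 113, 128, 127, 131, 133, 145, 135, 109, 81, 72, 67, 66, 71, 69, 65, 68, 67, 62, 60, 63, 51, 67, 124, 146, 146, 159, 183, 182, 178, 174, 174, 172, 168]
270 [153, 149, 151, 155, 139, 126, 126, 128, 140, 139, 160, 109, 110, 127, 127, 129, 139, 141, 129, 102, 72, 72, 71, 70, 67, 68, 66, 63, 61, 39, 33, 38, 64, 97, 158, 157, 161, 181, 181, 180, 185, 178, 171, 166, 170]
274 [125, 121, 125, 126, 111, 118, 116, 124, 124, 129, 112, 125, 125, 130, 132, 140, 128, 115, 94, 69, 68, 66, 69, 67, 63, 64, 61, 57, 36, 36, 65, 70, 96, 157, 164, 184, 180, 180, 185, 190, 187, 181, 178, 174, 172]
```

Call:
step_arm(
  commands=[
    [0,[0.6,10,0],0],
    [0,[0.6,20,0],0],
    [0,[0.6,27,0],0],
    [0,[0.6,30,0],0],
    [0,[0.6,33,0],0],
    [0,[0.6,36,0],0],
    [0,[0.6,39,0],0],
    [0,[0.6,42,0],0],
    [0,[0.6,45,0],0],
    [0,[0.6,45,0],0],
    [0,[0.6,45,0],0],
  ],
)

```text
t: 6.72
tool_pos: [0.5922, 0.0895, 0.3327]
tool_rot: [-1.939, -2.472, 0.0]
contact_force: [-0.4, 0.9, -4.2]
opening: 0.0099
grip_force: 97.7
```

```bash
python3 - <<'E'
from h import *
st(); snap("scene","s2.png"); snap("wrist","w2.png")
a=cv2.imread("pics/s2.png");c=cv2.imread("pics/w2.png")
r=np.zeros((600,800,3),np.uint8); r[:,:400]=cv2.resize(a[210:310,262:329],(400,600),interpolation=2); r[:,400:]=cv2.resize(c[150:450,260:460],(400,600),interpolation=2)
cv2.imwrite("pics/c3.png",r)
E
```

```text
t 6.725 p [0.5922 0.0895 0.3327] yang 13.764286513505109 z [-0.0001 -0.     -1.    ] F [-0.4018  0.9479 -4.2449] T [-0.0734 -0.0221  0.0001] op 0.009941619717034885 g 97.65676617622375 q6 -0.2144109297655932
```

View pics/c3.png

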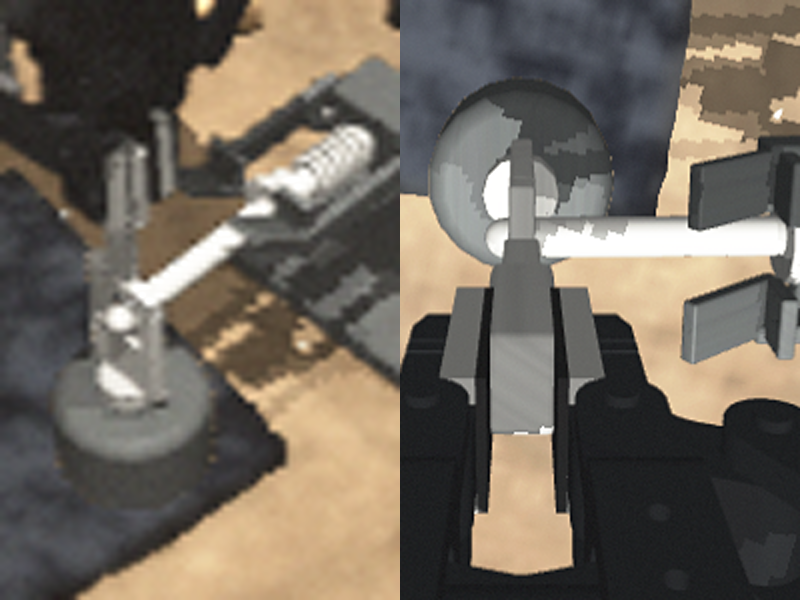

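The peg's domed tip shows through the eye, so it is threaded and no contact force has risen. Next I'll feel for the peg top.

Call:
step_arm(
  commands=[
    [0,[0,0,0.5],0],
    [0,[0,0,1],0],
    [0,[0,0,1.5],0],
    [0,[0,0,2],0],
    [0,[0,0,2],0],
  ],
)

```text
t: 7.45
tool_pos: [0.5922, 0.0895, 0.3306]
tool_rot: [-1.939, -2.472, 0.0]
contact_force: [0.1, -0.3, -3.9]
opening: 0.0099
grip_force: 97.7
```

Call:
step_arm(
  commands=[
    [0,[0,0,0.5],0],
    [0,[0,0,1],0],
    [0,[0,0,1],0],
  ],
)

```text
t: 7.82
tool_pos: [0.5922, 0.0895, 0.3296]
tool_rot: [-1.939, -2.471, 0.0]
contact_force: [0.5, 0.5, -4.5]
opening: 0.0099
grip_force: 97.7
```

Call:
step_arm(
  commands=[
    [0,[0,0,0.5],0],
    [0,[0,0,1],0],
    [0,[0,0,1],0],
  ],
)

```text
t: 8.2
tool_pos: [0.5923, 0.0895, 0.329]
tool_rot: [1.939, 2.471, 0.0]
contact_force: [-0.8, 0.1, -3.3]
opening: 0.0102
grip_force: 97.9
```

Call:
step_arm(
  commands=[
    [0,[0,0,0.5],0],
    [0,[0,0,1],0],
    [0,[0,0,1],0],
  ],
)

```text
t: 8.57
tool_pos: [0.5924, 0.0895, 0.3287]
tool_rot: [1.939, 2.471, 0.001]
contact_force: [-2.9, -0.7, 4.3]
opening: 0.01
grip_force: 98.8
```

Call:
step_arm(
  commands=[
    [0,[0,0,-1.5],0],
    [0,[0,0,-3.2],0],
    [0,[0,6,-3.2],0],
    [0,[0,14,-3.2],0],
    [0,[0,22,-3.2],0],
    [0,[0,28,-3.2],0],
    [0,[0,32,-3.2],0],
    [0,[0,34,-3.2],0],
    [0,[0,34,-3.2],0],
  ],
)

```text
t: 9.7
tool_pos: [0.6253, 0.0976, 0.3309]
tool_rot: [-1.939, -2.472, 0.0]
contact_force: [0.3, -0.6, -3.6]
opening: 0.01
grip_force: 97.7
```

Call:
step_arm(
  commands=[
    [0,[0,2,0],0],
    [0,[0,4,0],0],
    [0,[0,6,0],0],
    [0,[0,8,0],0],
    [0,[0,10,0],0],
    [0,[0,10,0],0],
  ],
)

```text
t: 10.45
tool_pos: [0.6351, 0.1, 0.3309]
tool_rot: [-1.939, -2.472, 0.0]
contact_force: [-0.3, -0.8, -5.0]
opening: 0.0102
grip_force: 97.6
```

Call:
step_arm(
  commands=[
    [0,[0,2,0],0],
    [0,[0,4,0],0],
    [0,[0,6,0],0],
    [0,[0,8,0],0],
    [0,[0,10,0],0],
    [0,[0,10,0],0],
  ],
)

```text
t: 11.2
tool_pos: [0.6448, 0.1024, 0.3309]
tool_rot: [1.939, 2.472, 0.0]
contact_force: [-0.8, -0.0, -5.1]
opening: 0.01
grip_force: 97.6
```

Call:
step_arm(
  commands=[
    [0,[0,1.5,0],0],
    [0,[0,3,0],0],
    [0,[0,4.5,0],0],
    [0,[0,6,0],0],
    [0,[0,6,0],0],
  ],
)

```text
t: 11.82
tool_pos: [0.6506, 0.1038, 0.3309]
tool_rot: [1.939, 2.472, 0.0]
contact_force: [-1.0, -0.3, -5.4]
opening: 0.01
grip_force: 97.6
```

```bash
python3 - <<'E'
from h import *
st(); print((monitor.get_obs()["tool_pos"][:2]-[.757,.1293])@np.array([[.971,-.2385],[.2385,.971]]))
snap("scene","s3.png"); snap("wrist","w3.png")
a=cv2.imread("pics/s3.png");c=cv2.imread("pics/w3.png")
r=np.zeros((600,800,3),np.uint8); r[:,:400]=cv2.resize(a[190:290,280:347],(400,600),interpolation=2); r[:,400:]=cv2.resize(c[150:450,260:460],(400,600),interpolation=2)
cv2.imwrite("pics/c4.png",r)
E
```

```text
t 11.825 p [0.6506 0.1038 0.3309] yang 13.764545466515107 z [ 0.0002  0.0001 -1.    ] F [-1.0031 -0.3426 -5.3515] T [-0.0458  0.1058  0.066 ] op 0.009995716667912113 g 97.61155486106873 q6 -0.19487315694403484
[-0.1094  0.0006]
```

View pics/c4.png

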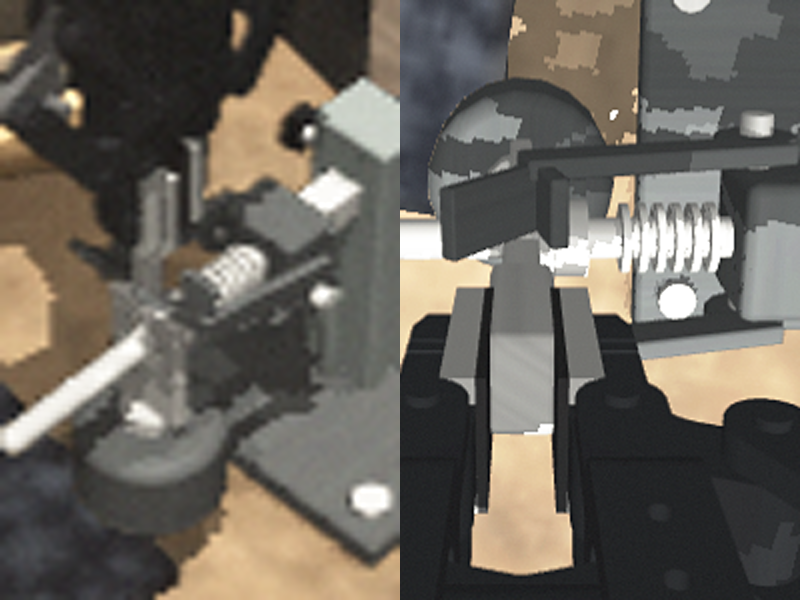

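The prongs are riding up on the shoulders and the plate is just short of the collar. I'll push on gently.

Call:
step_arm(
  commands=[
    [0,[0,2,0],0],
    [0,[0,4,0],0],
    [0,[0,6,0],0],
    [0,[0,8,0],0],
    [0,[0,8,0],0],
    [0,[0,8,0],0],
  ],
)

```text
t: 12.68
tool_pos: [0.6582, 0.1057, 0.3307]
tool_rot: [-1.939, -2.471, 0.0]
contact_force: [-2.3, -1.2, -5.0]
opening: 0.01
grip_force: 97.8
```

Call:
step_arm(
  commands=[
    [0,[0,1,0],0],
    [0,[0,2,0],0],
    [0,[0,3,0],0],
    [0,[0,3,0],0],
  ],
)

```text
t: 13.18
tool_pos: [0.661, 0.1064, 0.3307]
tool_rot: [-1.939, -2.471, 0.002]
contact_force: [-5.6, -1.4, -3.1]
opening: 0.0102
grip_force: 97.9
```

```bash
python3 - <<'E'
from h import *
st(); print((monitor.get_obs()["tool_pos"][:2]-[.757,.1293])@np.array([[.971,-.2385],[.2385,.971]]))
E
```

```text
t 13.175 p [0.661  0.1064 0.3307] yang 13.765198776217547 z [-0.0017 -0.0003 -1.    ] F [-5.6492 -1.377  -3.063 ] T [-0.3163  1.1892  0.0774] op 0.010150024609125967 g 97.87526249885559 q6 -0.19166867446882904
[-0.0987  0.0006]
```

Call:
step_arm(
  commands=[
    [0,[0,1,0],0],
    [0,[0,2,0],0],
    [0,[0,2,0],0],
  ],
)

```text
t: 13.55
tool_pos: [0.6628, 0.1068, 0.3307]
tool_rot: [-1.938, -2.47, 0.003]
contact_force: [-6.0, -1.5, -2.2]
opening: 0.01
grip_force: 97.9
```

```bash
python3 - <<'E'
from h import *
st(); print((monitor.get_obs()["tool_pos"][:2]-[.757,.1293])@np.array([[.971,-.2385],[.2385,.971]]))
snap("scene","s4.png"); snap("wrist","w4.png")
a=cv2.imread("pics/s4.png");c=cv2.imread("pics/w4.png")
r=np.zeros((600,800,3),np.uint8); r[:,:400]=cv2.resize(a[190:290,280:347],(400,600),interpolation=2); r[:,400:]=cv2.resize(c[150:450,260:460],(400,600),interpolation=2)
cv2.imwrite("pics/c5.png",r)
E
```

```text
t 13.55 p [0.6628 0.1068 0.3307] yang 13.765139288939656 z [-0.0024 -0.0005 -1.    ] F [-6.0127 -1.5415 -2.2269] T [-0.2948  1.2873  0.0599] op 0.010045181171246097 g 97.94859409332275 q6 -0.19108643147569768
[-0.0968  0.0006]
```

View pics/c5.png

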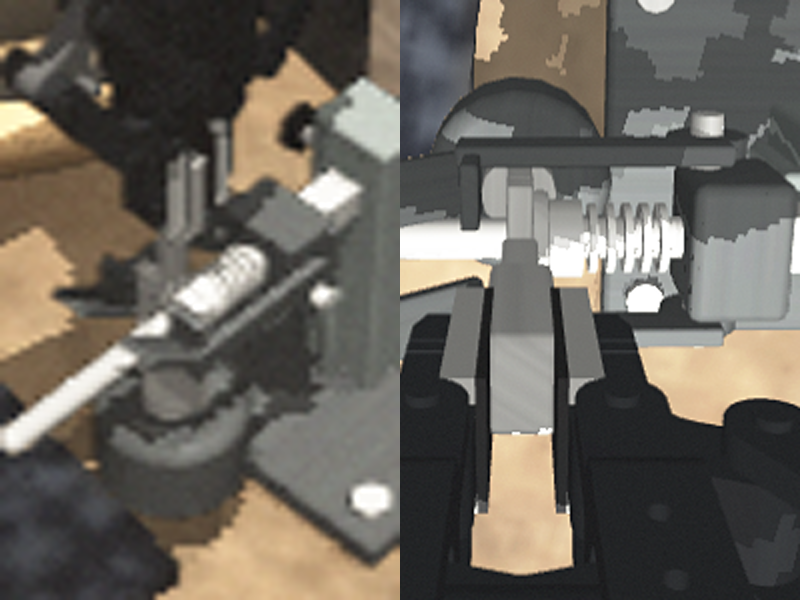

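The prongs lie level again, with the keeper in front of the plate and the collar compressed, so the flap has dropped. I'll ease back and then lower.

Call:
step_arm(
  commands=[
    [0,[0,-1,0],0],
    [0,[0,-2,0],0],
    [0,[0,-3,0],0],
    [0,[0,-3,0.5],0],
    [0,[0,-3,1],0],
    [0,[0,-3,1.5],0],
    [0,[0,-3,1.5],0],
  ],
)

```text
t: 14.52
tool_pos: [0.6601, 0.1062, 0.3295]
tool_rot: [-1.939, -2.471, 0.001]
contact_force: [-5.4, -0.8, -3.4]
opening: 0.0097
grip_force: 98.1
```

Call:
step_arm(
  commands=[
    [0,[0,-0.5,0.5],0],
    [0,[0,-0.5,0.5],0],
  ],
)

```text
t: 14.78
tool_pos: [0.6597, 0.1061, 0.3291]
tool_rot: [-1.939, -2.471, 0.001]
contact_force: [-5.0, -1.5, -3.0]
opening: 0.0095
grip_force: 98.2
```

```bash
python3 - <<'E'
from h import *
st(); print((monitor.get_obs()["tool_pos"][:2]-[.757,.1293])@np.array([[.971,-.2385],[.2385,.971]]))
E
```

```text
t 14.775 p [0.6597 0.1061 0.3291] yang 13.759033108337308 z [-0.0006 -0.     -1.    ] F [-4.9645 -1.5307 -3.0292] T [-0.1918  1.0858  0.0516] op 0.009539147618441308 g 98.17891001701355 q6 -0.1920138099845985
[-0.1001  0.0007]
```

Call:
step_arm(
  commands=[
    [0,[0,-0.7,0],0],
    [0,[0,-1.4,0.4],0],
    [0,[0,-1.4,0.8],0],
    [0,[0,-1.4,0.8],0],
  ],
)

```text
t: 15.28
tool_pos: [0.6586, 0.1058, 0.3289]
tool_rot: [1.939, 2.471, 0.001]
contact_force: [-5.2, -0.7, 2.4]
opening: 0.0099
grip_force: 98.5
```

Call:
step_arm(
  commands=[
    [0,[0,-0.8,0],0],
    [0,[0,-1.5,0],0],
    [0,[0,-1.5,0],0],
  ],
)

```text
t: 15.65
tool_pos: [0.6572, 0.1054, 0.3289]
tool_rot: [1.938, 2.471, 0.002]
contact_force: [-3.2, 0.4, 1.6]
opening: 0.0101
grip_force: 98.8
```

Call:
step_arm(
  commands=[
    [0,[0,-0.7,0],0],
    [0,[0,-0.7,0],0],
  ],
)

```text
t: 15.9
tool_pos: [0.6565, 0.1052, 0.3288]
tool_rot: [1.939, 2.471, 0.002]
contact_force: [-1.9, 0.7, 3.4]
opening: 0.0099
grip_force: 98.9
```

Call:
step_arm(
  commands=[
    [0,[0,-0.3,0],0],
    [0,[0,-0.3,0],0],
  ],
  squeeze=20,
)

```text
t: 16.15
tool_pos: [0.6562, 0.1051, 0.3288]
tool_rot: [1.939, 2.471, 0.002]
contact_force: [-1.2, 0.8, 4.9]
opening: 0.0101
grip_force: 99.0
```

Call:
step_arm(
  commands=[
    [16,[0,0,0],0],
    [20,[0,0,0],0],
    [28,[0,0,0],0],
    [36,[0,0,0],0],
    [36,[0,0,0],0],
    [36,[0,0,0],0],
  ],
)

```text
t: 16.9
tool_pos: [0.6559, 0.1051, 0.3281]
tool_rot: [-1.939, -2.472, -0.0]
contact_force: [0.5, 0.3, -0.9]
opening: 0.0304
grip_force: 0.0
```

Call:
step_arm(
  commands=[
    [40,[0,0,-8],0],
    [40,[0,0,-20],0],
    [40,[0,0,-50],0],
    [40,[0,0,-90],0],
    [40,[0,0,-120],0],
    [40,[0,0,-120],0],
    [40,[0,0,-120],0],
    [40,[0,0,-120],0],
  ],
)

```text
t: 17.9
tool_pos: [0.6557, 0.1051, 0.4459]
tool_rot: [-1.938, -2.47, 0.004]
contact_force: [-0.4, 0.5, 0.8]
opening: 0.0343
grip_force: 0.0
```

```bash
python3 - <<'E'
from h import *
st(); snap("scene","s5.png"); snap("wrist","w5.png")
a=cv2.imread("pics/s5.png");c=cv2.imread("pics/w5.png")
r=np.zeros((600,800,3),np.uint8); r[:,:400]=cv2.resize(a[190:290,280:347],(400,600),interpolation=2); r[:300,400:]=cv2.resize(c,(400,300))
r[300:,400:]=cv2.resize(c[170:320,270:470],(400,300),interpolation=2)
cv2.imwrite("pics/c6.png",r)
E
```

```text
t 17.9 p [0.6557 0.1051 0.4459] yang 13.76105868967262 z [-0.0034 -0.0002 -1.    ] F [-0.366   0.4592  0.754 ] T [0.0012 0.0195 0.0042] op 0.034298900349366127 g 0.0 q6 -0.19320193558125845
```

View pics/c6.png

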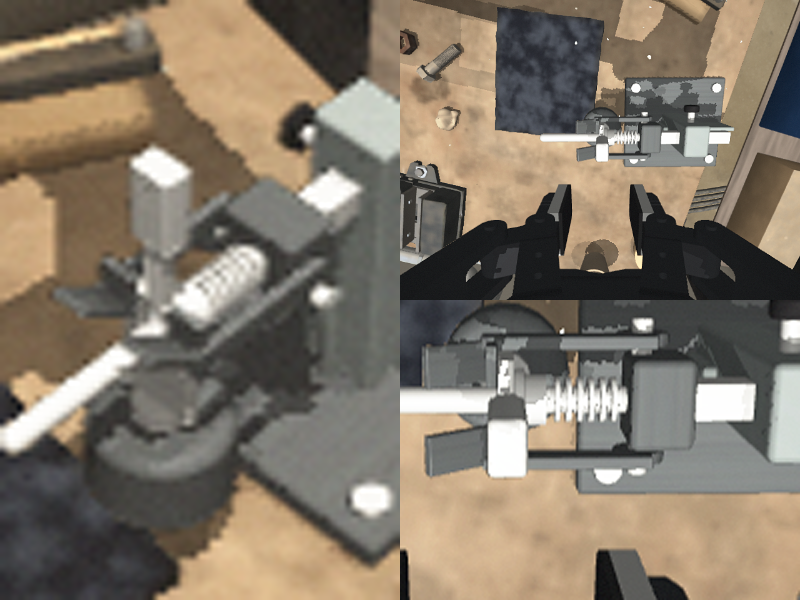

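The weight hangs upright behind the shut flap, the collar is compressed, and the gripper is clear. I'll let it settle and hand in.

Call:
step_arm(
  commands=[
    [40,[0,0,0],0],
    [40,[0,0,0],0],
    [40,[0,0,0],0],
    [40,[0,0,0],0],
    [40,[0,0,0],0],
    [40,[0,0,0],0],
    [40,[0,0,0],0],
    [40,[0,0,0],0],
  ],
)

```text
t: 19.0
tool_pos: [0.6559, 0.1051, 0.4481]
tool_rot: [-1.939, -2.472, 0.0]
contact_force: [-0.1, -0.0, -0.3]
opening: 0.0339
grip_force: 0.0
```

```bash
python3 -c "
from station import finish_job; print(finish_job())"
```

```text
the job is handed in; nothing more can be done
None
```

The counterweight hangs upright on the peg behind the shut flap with the collar held back and the gripper clear; I handed the job in at 19 s, and no verdict came back.

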